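Touch off a bearing housing with three dial gauges

TASK

Touch off the green casting on the checking plate: slide up the two dial gauges on its long side first, then the one on its end, until each plunger bears on the casting with about 3 newtons, and leave them standing like that. The plungers stick out by different amounts, so go by feel; do not run a plunger hard in, do not shift the casting or touch it with the gripper, and leave everything else where it is.

Things in the scene. Friction and masses are not known exactly. Their poses are not given: they have to be found in the camera images.
- plate: Dark steel checking plate 275 x 350 x 20 mm, fixed to the table, with three short aluminium rails for the gauges. Origin: on the table under the middle of where the casting belongs; the plate reaches x -195 to +80 and y -120 to +230 mm from it, its top is at z = 20 mm. +x points roughly away from the robot, +y roughly to the robot's left.
- casting: Green-painted iron bearing housing, 90 (x) x 140 (y) x 55 mm block with a round boss 68 mm across and 18 mm high on top, about 2.8 kg, resting loose on the plate within 4 mm of the plate's origin and nearly square to it. Origin: centre of its underside. The long face at x = -45 mm faces the two side gauges; the end face at y = +70 mm faces the end gauge.
- casting_end (a point): Centre of the casting's end face (y = +70 mm of the casting), 37 mm above its underside.
- gauge_right: Dial gauge on a slide: grey carriage 67 long (x -12 to +55), 34 wide, 18 mm high, an upright orange post 14 mm across for pushing or pulling it (z 18 to 60 mm) and ahead of it a white dial. Origin: on the post's axis at the carriage's underside, 32 mm above the table. Its +x is the way it slides towards the casting, up to 55 mm. On the long side, at the plate's y = -40 mm.
- gauge_left: Dial gauge on a slide: grey carriage 67 long (x -12 to +55), 34 wide, 18 mm high, an upright orange post 14 mm across for pushing or pulling it (z 18 to 60 mm) and ahead of it a white dial. Origin: on the post's axis at the carriage's underside, 32 mm above the table. Its +x is the way it slides towards the casting, up to 55 mm. On the long side, at the plate's y = +40 mm.
- gauge_end: Dial gauge on a slide: grey carriage 67 long (x -12 to +55), 34 wide, 18 mm high, an upright orange post 14 mm across for pushing or pulling it (z 18 to 60 mm) and ahead of it a white dial. Origin: on the post's axis at the carriage's underside, 32 mm above the table. Its +x is the way it slides towards the casting, up to 55 mm. On the end: at the plate's x = 0, slides along its -y.
- gauge_right_post (a point): Point on the orange post's axis, 45 mm above the gauge's origin (15 mm below its top); axes as the gauge's. Pushing here moves the carriage: it has a dry drag of 5 to 7 N, different on each gauge, plus slight damping (15 N per m/s), and stays where it is left.
- gauge_right_dial (a point): Centre of the white dial, 40 mm across, 33 mm ahead of the post. Under it a sprung plunger with a red 8 mm ball points along the gauge's +x, 25 mm above its origin; its tip stands 68 to 80 mm ahead of the origin, differently on each gauge and each time (not reported). Spring 1.2 N per mm, no preload, bottoms hard after 6 mm; this adds to the drag.
- gauge_left_post (a point): Point on the orange post's axis, 45 mm above the gauge's origin (15 mm below its top); axes as the gauge's. Pushing here moves the carriage: it has a dry drag of 5 to 7 N, different on each gauge, plus slight damping (15 N per m/s), and stays where it is left.
- gauge_left_dial (a point): Centre of the white dial, 40 mm across, 33 mm ahead of the post. Under it a sprung plunger with a red 8 mm ball points along the gauge's +x, 25 mm above its origin; its tip stands 68 to 80 mm ahead of the origin, differently on each gauge and each time (not reported). Spring 1.2 N per mm, no preload, bottoms hard after 6 mm; this adds to the drag.
- gauge_end_post (a point): Point on the orange post's axis, 45 mm above the gauge's origin (15 mm below its top); axes as the gauge's. Pushing here moves the carriage: it has a dry drag of 5 to 7 N, different on each gauge, plus slight damping (15 N per m/s), and stays where it is left.
- gauge_end_dial (a point): Centre of the white dial, 40 mm across, 33 mm ahead of the post. Under it a sprung plunger with a red 8 mm ball points along the gauge's +x, 25 mm above its origin; its tip stands 68 to 80 mm ahead of the origin, differently on each gauge and each time (not reported). Spring 1.2 N per mm, no preload, bottoms hard after 6 mm; this adds to the drag.
- ring: Brass setting ring, 42 mm outside, 24 mm inside, 14 mm high, lying on the plate's right-hand edge. Origin: centre of underside. Bystander, to be left alone.
- yellow_bin: Yellow plastic parts bin, open top, 140 x 110 x 75 mm. Origin: centre of underside. Bystander, to be left alone.
- blue_bin: Blue plastic parts bin, open top, 120 x 100 x 60 mm. Origin: centre of underside. Bystander, to be left alone.
- carton: Brown cardboard carton 120 x 160 x 100 mm. Origin: centre of underside. Bystander, to be left alone.
- grease_can: Can with a red band, 72 mm across, 110 mm high. Origin: centre of underside. Bystander, to be left alone.
- wrench: Steel wrench lying on the table. Origin: about its middle. Bystander, to be left alone.
- screwdriver: Green-handled screwdriver lying beyond the plate. Origin: about its middle. Bystander, to be left alone.
Things that resemble listed ones, but are neither listed nor needed, are in the scene too. What is shaped like the casting but pink or purple is not meant.

How it is judged:
By the outcome, as a careful person would: the job done as asked, in the order asked, and still so for the second after the job is handed in, with the robot touching nothing.
It also fails if it takes over 67 s, if anything falls off the work surface, if the arm or the gripper's body presses on something with over 40 N, if the wrist force passes 120 N, or if a joint passes its speed limit or range.

ROBOT

A 7-joint arm with a two-finger parallel gripper is mounted at the origin on the work surface. World frame = base frame: x ahead of the robot, y to its left, z up, the work surface at z = 0. Lengths are in m, angles in rad, forces in N, time in s.
With the tool pointing down it reaches from about 0.425 to 0.925 m from the base axis. Payload 6.8 kg.
Tool frame: the origin (TCP) lies at the centre of the arm's flange, where the gripper is bolted on; the fingertips stand 173 mm ahead of it and the grasp point (between the pads) lies 155 mm ahead of it (finger_overhang is the distance from the TCP to the fingertips, in m); y points along the fingers, z is the direction in which the jaws open and shut, and the axes are right-handed (so a half turn about y gives the same grasp; the last joint's range is limited). The gripper opens to 85 mm and grips with 20 to 120 N. Pads are 22 mm wide; open, the fingers measure 114 mm over their backs; the gripper's body (76 mm by 85 mm) begins 54 mm behind the grasp point. The pads swing forward as they close: fully open they stand 13 mm farther back than shut.
Start: joints at [1.131, 0.477, 0.022, 1.555, -0.011, 1.109, -0.083], TCP at [0.22, -0.638, 0.405] pointing down, gripper open.
Joint ranges: [-2.96, 2.96], [-0.34, 2.1], [-1.41, 1.46], [0.24, 2.44], [-1.37, 4.51], [0.17, 1.92], [-2.96, 2.96]. Speed limits (rad/s): [2.39, 2.39, 3.14, 3.14, 3.14, 3.14, 3.14].

INTERFACE

Orientations are given as a rotation vector (axis times angle).
In Python, from bench import get_obs, grab_frame, hand_in, finger_overhang gives the robot as it stands. The module is installed in compiled form; this text tells all that it offers.
- The arm moves only by the shell command python3 -m jog 'ROWS' [FORCE]. ROWS is JSON, a list of rows, each a list of 3 entries, a list of its own where there are three numbers: the shift along the tool's x, y, z in cm, then the turn about the tool's y in rad, then the gripper command: -1 is fully open, 1 is shut, values between are in proportion. In form: [[[x, y, z], twist, gripper], ...]. A call has 1 to 10 rows; each row is the pose to reach, as a shift and turn from the pose commanded when the call began, along the tool's axes at that moment; what a row does not reach only later rows make up. A row lasts 1/8 s, in which the tool goes at most 62.5 mm and 10.7 degrees, less where a joint would pass 70% of its speed; a pose out of reach is approached as far as the arm can. A call with a gripper value outside its range is refused whole. The fingers move at their own pace and stop on an object; FORCE is the grip in N (left out, the last holds). Time passes only in rows, so rows that repeat a pose let the fingers close. It gives the time, the measured TCP pose, the force and the opening at its end, in the units of the state.
- get_obs(): the state, without advancing time (a new reading comes with each control period).
- grab_frame(name): name is "scene" or "top"; returns a dict with "image" (400x640x3 uint8, blue, green, red), "fx", "fy", "cx", "cy" (pixels), "origin" and "rotation" of the camera in the world. Camera axes: x right, y up, looking along -z (the intrinsics and any distortion apply to the point x, -y, -z); pixel columns grow to the right and rows downward; lengths in m; the calibration is good to about 2 mm. A picture is of the moment at which its call begins. There is no depth.
- hand_in(): hands the job in, once; it reports no verdict.
The state is a dict: "clock": time; "joints": joint angles; "qvel": joint speeds; "tau": joint torques, N m; "tcp_pos": TCP position; "orientation": TCP orientation; "contact_force": force on the tool from outside, world axes, zero at the start; "moment": the same for the moment, N m; "grip_width": finger opening in m.
Only numpy, scipy, OpenCV 4.12 (cv2) and the standard library are available. Lean on these libraries where they do the work, as an engineer would, in place of code of your own. Each camera call takes 0.05 s, during which the arm holds its last target.

## Working session

There is one attempt and no reset: what is moved stays moved. The work goes in short steps, Python scripts to look and compute and a shell command to move; the robot and the scene stay as the last step left them, time stands still between calls to the robot, and variables do not carry over. Pictures are saved under pics/ and viewed, and the job is handed in when it is done.

```bash
mkdir -p pics; python3 - <<'E'
from bench import *
import cv2,numpy as np
print(get_obs(),finger_overhang if not callable(finger_overhang) else finger_overhang())
for n in("scene","top"):
    f=grab_frame(n);cv2.imwrite(f"pics/{n}0.png",f["image"])
    print({k:v for k,v in f.items() if k!="image"})
E
```

```text
{'clock': 0.0, 'joints': array([ 1.13090051,  0.47779248,  0.02233531,  1.55644483, -0.01152643,
        1.10927626, -0.08309428]), 'qvel': array([ 0.00034565,  0.00043854,  0.00039385,  0.00093063,  0.00070908,
       -0.00075374,  0.0008136 ]), 'tau': array([-3.41217101e-04, -5.96443641e+01,  1.60762109e+00, -2.81197894e+01,
        1.23248465e-02,  9.29052767e-03,  4.06629184e-06]), 'tcp_pos': array([ 0.21980124, -0.63792303,  0.40373324]), 'orientation': array([-0.34231188,  2.0436295 , -2.04001133]), 'contact_force': array([ 0.97541874,  0.04984254, -0.17458605]), 'moment': array([0.0215819 , 0.00981789, 0.02580645]), 'grip_width': 0.08551778969083572} 0.1734
{'fx': 422.4348724010358, 'fy': 422.4348724010358, 'cx': 317.9343270016994, 'cy': 198.27500123943767, 'origin': array([ 1.32375517, -0.0955374 ,  1.122105  ]), 'rotation': array([0.51879685, 0.50105126, 1.42073728])}
{'fx': 370.758291839329, 'fy': 370.758291839329, 'cx': 319.40767641124927, 'cy': 203.83334776384515, 'origin': array([ 0.36521862, -0.04718472,  1.1572157 ]), 'rotation': array([ 0.09734502, -0.0925328 , -1.56626468])}
```

View pics/scene0.png

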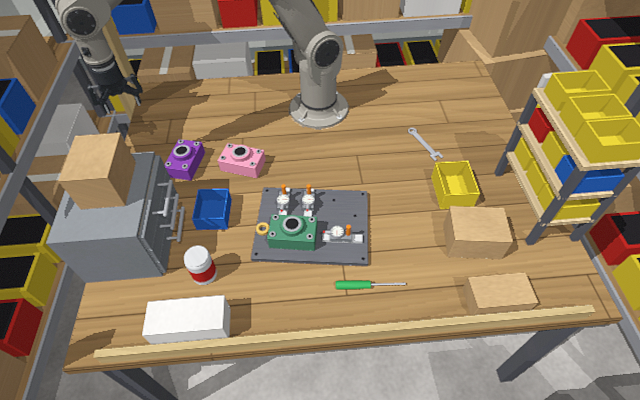

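View pics/top0.png

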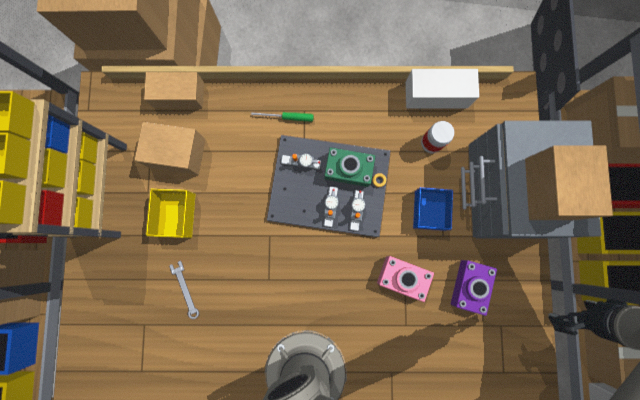

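The green casting is at top (350,165) and scene (292,230). The look-alikes are pink at top (407,280) and purple at top (475,288), and I rule both out by colour. The gauges' white dials are at about (332,202), (358,204) and (306,160). Next I'll take a close crop and measure.

```bash
cat > h.py <<'E'
import cv2,numpy as np
from bench import *
from scipy.spatial.transform import Rotation as R
def proj(f,p):
    c=R.from_rotvec(f["rotation"]).inv().apply(np.array(p)-f["origin"])
    return np.array([f["cx"]+f["fx"]*c[0]/-c[2], f["cy"]-f["fy"]*c[1]/-c[2]])
def ray(f,u,v):
    return f["origin"],R.from_rotvec(f["rotation"]).apply([(u-f["cx"])/f["fx"],-(v-f["cy"])/f["fy"],-1])
def onz(f,u,v,z):
    o,d=ray(f,u,v);return o+d*(z-o[2])/d[2]
def tri(r1,r2):
    (o1,d1),(o2,d2)=r1,r2
    d1=d1/np.linalg.norm(d1);d2=d2/np.linalg.norm(d2)
    s=np.linalg.lstsq(np.c_[d1,-d2],o2-o1,rcond=None)[0]
    a=o1+s[0]*d1;b=o2+s[1]*d2
    return (a+b)/2,np.linalg.norm(a-b)
E
python3 - <<'E'
from h import *
for n,(x0,y0,x1,y1) in {"top":(255,125,400,245),"scene":(240,175,380,275)}.items():
    f=grab_frame(n);im=f["image"]
    print(n,"base",proj(f,[0,0,0]))
    hsv=cv2.cvtColor(im,cv2.COLOR_BGR2HSV)
    c=cv2.resize(im[y0:y1,x0:x1],None,fx=5.5,fy=5.5,interpolation=cv2.INTER_CUBIC)[:600,:800]
    cv2.imwrite(f"pics/{n}_crop.png",c)
    def blobs(m,nm,mi,ma=1e9):
        k,l,s,ce=cv2.connectedComponentsWithStats(m.astype(np.uint8))
        for i in range(1,k):
            if mi<=s[i,4]<=ma and x0<ce[i,0]<x1 and y0<ce[i,1]<y1: print(nm,ce[i].round(1),s[i])
    H,S,V=cv2.split(hsv)
    blobs((H>4)&(H<22)&(S>170)&(V>120),"orange",3)
    blobs((S<40)&(V>190),"white",20)
    blobs((H>65)&(H<90)&(S>80),"green",100)
E
```

```text
top base [304.38239707 372.30883392]
orange [294.3 156.3] [293 154   4   5  17]
orange [329.8 212.1] [328 210   4   5  17]
orange [357.2 214.8] [356 213   4   5  16]
white [285.2 158.7] [282 155   8   8  55]
white [305.7 159.5] [300 154  12  12 109]
white [331.9 198.4] [326 187  12  21 170]
white [356.4 194. ] [355 191   4   7  21]
white [358.7 203.2] [353 192  12  19 132]
white [328.3 222.5] [325 220   8   6  45]
white [354.5 225.8] [351 222   8   8  57]
green [349.2 167.6] [ 325  148   50   39 1045]
scene base [318.21741544 108.32103258]
orange [283.3 188.5] [281 184   5  10  31]
orange [308.5 188.5] [307 184   4  10  33]
orange [347.9 229.5] [346 225   5  10  36]
white [282.5 199. ] [277 195  12   9  82]
white [307.6 199.1] [302 194  12  14  88]
white [282.6 212.6] [279 210   8   5  29]
white [307.7 213.1] [304 210   8   7  42]
white [291.4 223.5] [283 217  18  14  57]
white [333.4 232.3] [323 226  20  15 145]
white [357.8 238.1] [353 235   9   7  51]
green [292.3 234.4] [ 267  214   50   37 1183]
```

```bash
ls pics
```

```text
scene0.png
scene_crop.png
top0.png
top_crop.png
```

View pics/top_crop.png

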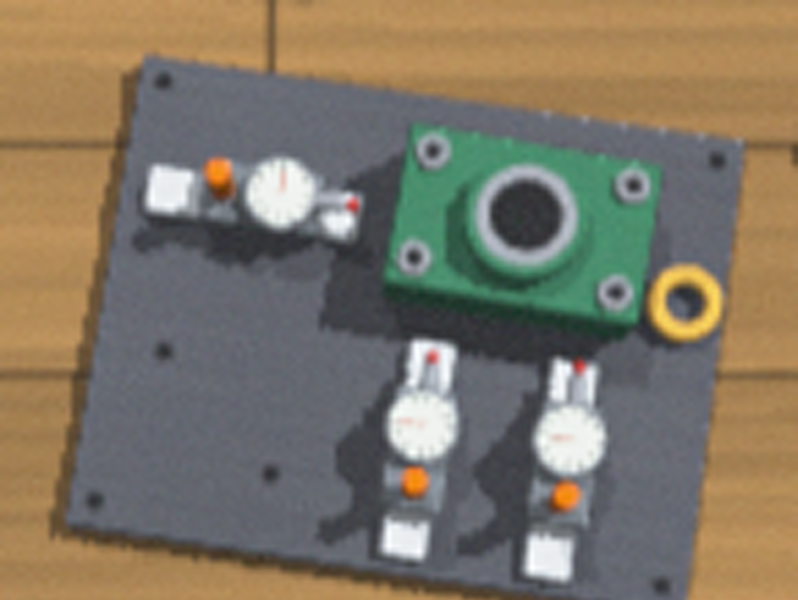

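View pics/scene_crop.png

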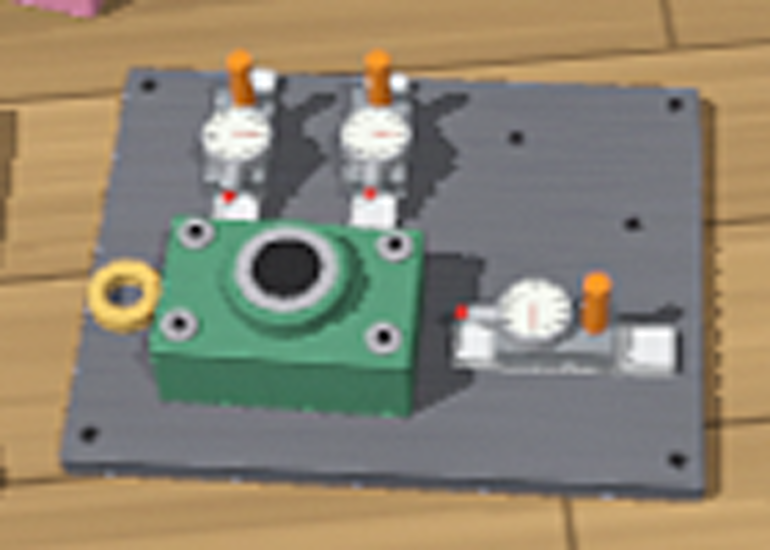

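The crops show the green casting with both side gauges behind it, posts at top (330,212) and (357,215). The end gauge's post is at top (294,156), and its red ball points at the casting's end. Now positions.

```bash
python3 - <<'E'
from h import *
T=grab_frame("top");S=grab_frame("scene")
P={}
def circ(f,x0,y0,x1,y1):
    return
def red(f,box):
    x0,y0,x1,y1=box
    im=f["image"][y0:y1,x0:x1];h=cv2.cvtColor(im,cv2.COLOR_BGR2HSV).astype(int)
    w=((h[...,0]<5)|(h[...,0]>173))&(h[...,1]>120)&(h[...,2]>100)
    k,l,s,c=cv2.connectedComponentsWithStats(w.astype(np.uint8))
    i=1+np.argmax(s[1:,4]);return c[i]+[x0,y0]
# post tops: top view blob centre ~ mostly top disc ; z=.092
pt={"right":(357.8,214.3),"left":(330.3,211.6),"end":(294.6,156.2)}
for k,(u,v) in pt.items():
    print("post",k,onz(T,u,v,.090).round(4))
# scene post top pixel (crop coords/5.5+offset)
sc={"right":(240/5.5+240,56/5.5+175),"left":(377/5.5+240,56/5.5+175),"end":(597/5.5+240,278/5.5+175)}
for k,(u,v) in sc.items(): print("scene post",k,onz(S,u,v,.091).round(4), tri(ray(T,*pt[k]),ray(S,u,v)))
rt={"right":(355,188,366,198),"left":(328,186,338,195),"end":(315,158,323,167)}
rs={"right":(277,205,287,214),"left":(303,205,313,214),"end":(318,228,329,237)}
for k in rt:
    a=red(T,rt[k]);b=red(S,rs[k]);p,e=tri(ray(T,*a),ray(S,*b))
    print("ball",k,a.round(1),b.round(1),p.round(4),e.round(4),onz(T,*a,.057).round(4),onz(S,*b,.057).round(4))
# plate corners (top crop) at z=.02
for u,v in((147,58),(743,140),(66,525),(690,600)): print("plate",onz(T,u/5.5+255,v/5.5+125,.02).round(4))
# casting top corners z=.075
cc=[(415,125),(660,165),(640,326-5),(388,295-10)]
for u,v in cc: print("cast",onz(T,u/5.5+255,v/5.5+125,.075).round(4))
print(R.from_rotvec(get_obs()["orientation"]).as_matrix().round(3))
E
```

```text
post right [ 0.4647 -0.1547  0.09  ]
post left [ 0.4724 -0.0753  0.09  ]
post end [0.6361 0.0297 0.09  ]
scene post right [ 0.4633 -0.1486  0.091 ] (array([ 0.46455579, -0.15146623,  0.09296666]), np.float64(0.005907300256923342))
scene post left [ 0.4712 -0.07    0.091 ] (array([ 0.47224589, -0.07263519,  0.09245749]), np.float64(0.005205490393192357))
scene post end [0.6363 0.0358 0.091 ] (array([0.63615239, 0.03275023, 0.0908501 ]), np.float64(0.006176342948480327))
ball right [359.8 191. ] [281.3 210.3] [ 0.5377 -0.1627  0.0592] 0.0032 [ 0.538  -0.1646  0.057 ] [ 0.5363 -0.1612  0.057 ]
ball left [333.  189.5] [306.7 209.7] [ 0.5422 -0.0832  0.0581] 0.0021 [ 0.5424 -0.0843  0.057 ] [ 0.5415 -0.0822  0.057 ]
ball end [318.5 162. ] [323.5 231. ] [ 0.6265 -0.039   0.0581] 0.0032 [ 0.6266 -0.0405  0.057 ] [ 0.6258 -0.0373  0.057 ]
plate [0.7206 0.0762 0.02  ]
plate [ 0.6729 -0.2652  0.02  ]
plate [0.4516 0.1175 0.02  ]
plate [ 0.4106 -0.2304  0.02  ]
cast [ 0.6661 -0.0763  0.075 ]
cast [ 0.644  -0.2094  0.075 ]
cast [ 0.5581 -0.1973  0.075 ]
cast [ 0.5775 -0.0617  0.075 ]
[[-0.945 -0.     0.326]
 [-0.326  0.001 -0.945]
 [ 0.    -1.    -0.001]]
```

```bash
python3 -m jog '[[[-35.4,0,-39.8],0.472,1],[[-35.4,0,-39.8],0.472,1],[[-35.4,0,-39.8],0.472,1],[[-35.4,0,-39.8],0.472,1],[[-35.4,0,-39.8],0.472,1],[[-35.4,0,-39.8],0.472,1],[[-35.4,0,-39.8],0.472,1],[[-35.4,0,-39.8],0.472,1],[[-35.4,0,-39.8],0.472,1],[[-35.4,0,-39.8],0.472,1]]' 20
python3 -m jog '[[[0,0,0],0,1],[[0,0,0],0,1]]'; python3 - <<'E'
from h import *
o=get_obs();print(R.from_rotvec(o["orientation"]).as_matrix().round(3),o["contact_force"])
f=grab_frame("top");cv2.imwrite("pics/t1.png",f["image"])
f=grab_frame("scene");cv2.imwrite("pics/s1.png",f["image"])
E
```

```text
clock: 1.55
tcp_pos: [0.4259, -0.144, 0.405]
orientation: [-0.146, -2.153, 2.152]
contact_force: [-0.4, -0.1, -0.1]
grip_width: 0.0
clock: 1.8
tcp_pos: [0.4245, -0.1478, 0.4047]
orientation: [-0.153, -2.147, 2.148]
contact_force: [-0.3, -0.2, -0.0]
grip_width: 0.0003
[[-0.99  -0.    -0.142]
 [ 0.142 -0.    -0.99 ]
 [ 0.    -1.     0.   ]] [-0.2601458  -0.19696397 -0.04037864]
```

```bash
python3 -m jog '[[[0,6,0],0,1],[[0,11,0],0,1],[[0,15,0],0,1],[[0,16.5,0],0,1],[[0,16.5,0],0,1],[[0,16.5,0],0,1]]'; python3 - <<'E'
from h import *
o=get_obs();print(o["contact_force"])
for n,(x0,y0,x1,y1) in {"top":(255,125,400,245),"scene":(240,120,380,275)}.items():
    f=grab_frame(n);im=f["image"]
    cv2.imwrite(f"pics/{n}_c2.png",cv2.resize(im[y0:y1,x0:x1],None,fx=3.8,fy=3.8,interpolation=cv2.INTER_CUBIC))
E
```

```text
clock: 2.65
tcp_pos: [0.4257, -0.1469, 0.2411]
orientation: [-0.154, -2.149, 2.15]
contact_force: [0.1, 0.1, 0.3]
grip_width: -0.0002
[0.05548319 0.10981921 0.25931047]
```

View pics/top_c2.png

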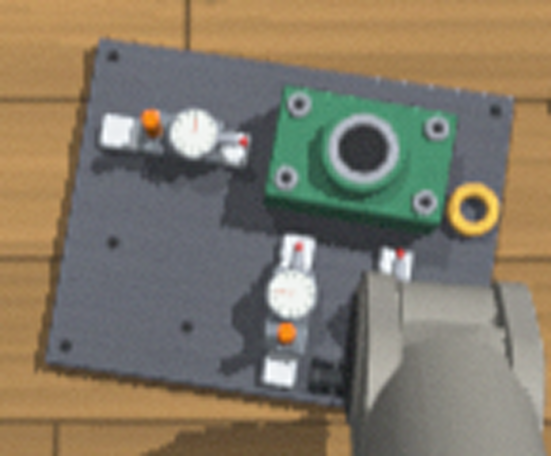

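View pics/scene_c2.png

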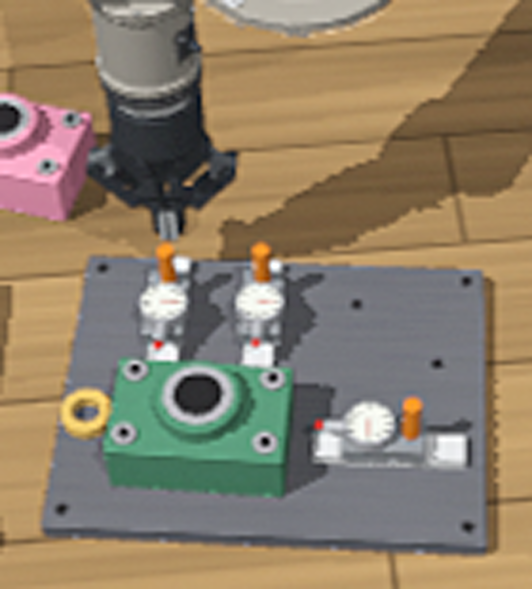

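```bash
python3 -m jog '[[[-0.5,0,0],0,1],[[-1.0,0,0],0,1],[[-1.4,0,0],0,1],[[-1.6,0,0],0,1],[[-1.6,0,0],0,1],[[-1.6,0,0],0,1]]'|head -4
for i in 1 ; do python3 -m jog '[[[-0.1,0,0],0,1],[[-0.2,0,0],0,1],[[-0.3,0,0],0,1]]'|grep -v ori; python3 -m jog '[[[-0.1,0,0],0,1],[[-0.2,0,0],0,1],[[-0.3,0,0],0,1]]'|grep -v ori;python3 -m jog '[[[-0.1,0,0],0,1],[[-0.2,0,0],0,1],[[-0.3,0,0],0,1]]'|grep -v ori; done
```

```text
clock: 3.5
tcp_pos: [0.4406, -0.1488, 0.2396]
orientation: [-0.15, -2.149, 2.149]
contact_force: [0.4, 0.4, 0.8]
clock: 3.88
tcp_pos: [0.4438, -0.1493, 0.2397]
contact_force: [-0.5, -0.2, 1.0]
grip_width: 0.0001
clock: 4.25
tcp_pos: [0.4463, -0.1496, 0.2396]
contact_force: [-3.5, 0.9, 2.6]
grip_width: 0.0001
clock: 4.62
tcp_pos: [0.4486, -0.1499, 0.2394]
contact_force: [-5.4, 1.5, 4.6]
grip_width: -0.0002
```

```bash

python3 -m jog '[[[-0.1,0,0],0,1],[[-0.2,0,0],0,1],[[-0.3,0,0],0,1]]'|grep -v ori; python3 -m jog '[[[-0.1,0,0],0,1],[[-0.2,0,0],0,1],[[-0.3,0,0],0,1]]'|grep -v ori;python3 -m jog '[[[-0.1,0,0],0,1],[[-0.2,0,0],0,1],[[-0.3,0,0],0,1]]'|grep -v ori; python3 - <<'E'
from h import *
o=get_obs();print(o["contact_force"],o["moment"],o["tcp_pos"])
f=grab_frame("scene");im=f["image"][120:275,240:380]
cv2.imwrite(f"pics/s3.png",cv2.resize(im,None,fx=3.8,fy=3.8,interpolation=cv2.INTER_CUBIC))
E
```

```text
clock: 5.0
tcp_pos: [0.4515, -0.1503, 0.2394]
contact_force: [-5.4, 1.6, 4.1]
grip_width: 0.0003
clock: 5.38
tcp_pos: [0.4545, -0.1508, 0.2394]
contact_force: [-5.9, 1.4, 5.0]
grip_width: -0.0002
clock: 5.75
tcp_pos: [0.4575, -0.1512, 0.2394]
contact_force: [-6.2, 1.0, 4.9]
grip_width: -0.0001
[-6.16852756  0.97771262  4.86694998] [0.20749013 1.09184952 0.0153127 ] [ 0.45747069 -0.1512162   0.23938531]
```

View pics/s3.png

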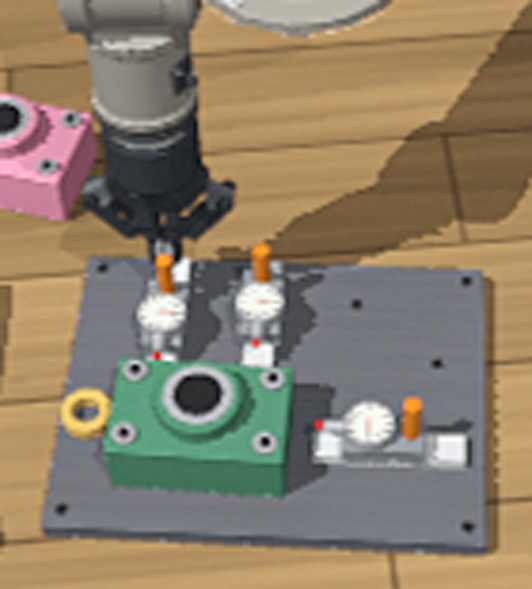

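```bash
cat > rd.py <<'E'
from bench import get_obs
import sys,numpy as np
o=get_obs();a=float(sys.argv[1]) if len(sys.argv)>1 else -0.142
d=np.array([np.cos(a),np.sin(a)])
print("t%.2f along %.4f across %.4f Fback %.2f Fside %.2f Fz %.2f My %s"%(o["clock"],o["tcp_pos"][:2]@d,o["tcp_pos"][:2]@[-d[1],d[0]],-o["contact_force"][:2]@d,o["contact_force"][:2]@[-d[1],d[0]],o["contact_force"][2],o["moment"].round(3)))
E
python3 rd.py
python3 -m jog '[[[-0.1,0,0],0,1]]'>/dev/null;python3 rd.py
python3 -m jog '[[[-0.1,0,0],0,1]]'>/dev/null;python3 rd.py
python3 -m jog '[[[-0.1,0,0],0,1]]'>/dev/null;python3 rd.py
python3 -m jog '[[[-0.1,0,0],0,1]]'>/dev/null;python3 rd.py
python3 -m jog '[[[-0.1,0,0],0,1]]'>/dev/null;python3 rd.py
```

```text
t5.80 along 0.4744 across -0.0850 Fback 4.73 Fside 0.54 Fz 3.61 My [0.197 1.067 0.023]
t5.92 along 0.4752 across -0.0850 Fback 6.11 Fside 0.96 Fz 5.10 My [ 0.187  1.123 -0.05 ]
t6.05 along 0.4762 across -0.0850 Fback 5.77 Fside 0.37 Fz 4.23 My [ 0.254  1.14  -0.026]
t6.17 along 0.4772 across -0.0850 Fback 5.98 Fside 1.04 Fz 4.44 My [0.207 1.079 0.028]
t6.30 along 0.4782 across -0.0850 Fback 5.90 Fside -0.15 Fz 3.88 My [ 0.189  1.083 -0.   ]
t6.42 along 0.4792 across -0.0850 Fback 6.53 Fside 0.61 Fz 4.91 My [ 0.242  1.071 -0.009]
```

```bash
sed -i 's/^print.*/f=o["contact_force"]; ac=np.array([-d[1],d[0]])\nprint("t%.2f along %.4f Fback %.2f Fside %.2f Fz %.2f Mac %.3f Mal %.3f"%(o["clock"],o["tcp_pos"][:2]@d,-f[:2]@d,f[:2]@ac,f[2],o["moment"][:2]@ac,o["moment"][:2]@d))/' rd.py
python3 rd.py
python3 -m jog '[[[-0.1,0,0],0,1]]'>/dev/null;python3 rd.py
python3 -m jog '[[[-0.1,0,0],0,1]]'>/dev/null;python3 rd.py
python3 -m jog '[[[-0.1,0,0],0,1]]'>/dev/null;python3 rd.py
python3 -m jog '[[[-0.05,0,0],0,1]]'>/dev/null;python3 rd.py
python3 -m jog '[[[-0.05,0,0],0,1]]'>/dev/null;python3 rd.py
```

```text
t6.42 along 0.4792 Fback 6.53 Fside 0.61 Fz 4.91 Mac 1.095 Mal 0.088
t6.55 along 0.4802 Fback 5.16 Fside 0.90 Fz 4.05 Mac 1.073 Mal 0.060
t6.67 along 0.4812 Fback 6.32 Fside -0.28 Fz 4.51 Mac 1.082 Mal 0.070
t6.80 along 0.4822 Fback 5.35 Fside 0.62 Fz 3.30 Mac 1.119 Mal 0.067
t6.92 along 0.4828 Fback 4.79 Fside -1.25 Fz 4.64 Mac 1.091 Mal 0.063
t7.05 along 0.4832 Fback 5.99 Fside 0.02 Fz 4.78 Mac 1.094 Mal 0.032
```

```bash

python3 -m jog '[[[-0.1,0,0],0,1]]'>/dev/null;python3 rd.py
python3 -m jog '[[[-0.1,0,0],0,1]]'>/dev/null;python3 rd.py
python3 -m jog '[[[-0.1,0,0],0,1]]'>/dev/null;python3 rd.py
```

```text
t7.17 along 0.4842 Fback 5.46 Fside 0.42 Fz 4.21 Mac 1.077 Mal 0.010
t7.30 along 0.4852 Fback 5.77 Fside 0.32 Fz 4.89 Mac 1.161 Mal 0.042
t7.42 along 0.4861 Fback 6.96 Fside 0.58 Fz 5.93 Mac 1.327 Mal 0.027
```

```bash

python3 -m jog '[[[-0.1,0,0],0,1]]'>/dev/null;python3 rd.py
python3 -m jog '[[[-0.1,0,0],0,1]]'>/dev/null;python3 rd.py
```

```text
t7.55 along 0.4869 Fback 6.76 Fside 0.16 Fz 5.14 Mac 1.419 Mal 0.066
t7.67 along 0.4877 Fback 7.59 Fside 0.77 Fz 6.44 Mac 1.594 Mal 0.031
```

```bash

python3 -m jog '[[[1.0,0,0],0,1],[[2.5,0,0],0,1],[[4.5,0,0],0,1],[[4.5,0,-4],0,1],[[4.5,0,-8],0,1],[[4.5,0,-8],0,1],[[4.5,0,-8],0,1],[[4.5,0,-8],0,1]]';python3 rd.py; python3 - <<'E'
from h import *
f=grab_frame("scene");im=f["image"][120:275,240:380]
cv2.imwrite(f"pics/s4.png",cv2.resize(im,None,fx=3.8,fy=3.8,interpolation=cv2.INTER_CUBIC))
E
```

```text
clock: 8.68
tcp_pos: [0.4387, -0.0689, 0.2397]
orientation: [-0.153, -2.147, 2.148]
contact_force: [-0.6, 0.1, -0.3]
grip_width: 0.0001
t8.68 along 0.4441 Fback 0.59 Fside -0.02 Fz -0.31 Mac -0.002 Mal -0.043
```

View pics/s4.png

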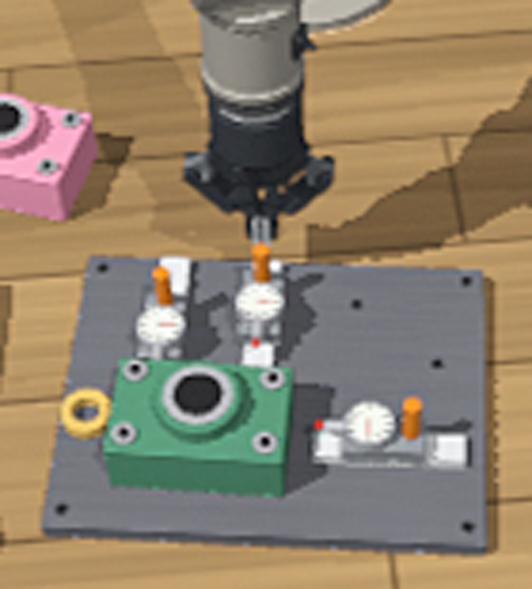

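Right gauge is set and has advanced about 23 mm, and the casting has not moved. The finger is now behind the left post at crop (262,235).

```bash

python3 -m jog '[[[-0.5,0,0],0,1],[[-0.9,0,0],0,1],[[-1.0,0,0],0,1],[[-1.1,0,0],0,1],[[-1.2,0,0],0,1],[[-1.3,0,0],0,1],[[-1.4,0,0],0,1],[[-1.5,0,0],0,1]]'>/dev/null;python3 rd.py
python3 -m jog '[[[-0.1,0,0],0,1],[[-0.2,0,0],0,1],[[-0.3,0,0],0,1]]'>/dev/null;python3 rd.py
python3 -m jog '[[[-0.1,0,0],0,1],[[-0.2,0,0],0,1],[[-0.3,0,0],0,1]]'>/dev/null;python3 rd.py
python3 -m jog '[[[-0.1,0,0],0,1],[[-0.2,0,0],0,1],[[-0.3,0,0],0,1]]'>/dev/null;python3 rd.py
python3 -m jog '[[[-0.1,0,0],0,1],[[-0.2,0,0],0,1],[[-0.3,0,0],0,1]]'>/dev/null;python3 rd.py
```

```text
t9.72 along 0.4592 Fback 2.84 Fside 0.28 Fz 2.39 Mac 0.397 Mal 0.094
t10.10 along 0.4608 Fback 6.55 Fside 0.40 Fz 5.11 Mac 1.343 Mal 0.152
t10.47 along 0.4638 Fback 5.85 Fside 1.03 Fz 5.23 Mac 1.236 Mal 0.151
t10.85 along 0.4669 Fback 7.26 Fside 0.92 Fz 4.72 Mac 1.347 Mal 0.180
t11.22 along 0.4698 Fback 7.22 Fside 1.16 Fz 5.83 Mac 1.341 Mal 0.148
```

```bash

python3 -m jog '[[[-0.1,0,0],0,1],[[-0.2,0,0],0,1],[[-0.3,0,0],0,1],[[-0.4,0,0],0,1]]'>/dev/null;python3 rd.py
python3 -m jog '[[[-0.1,0,0],0,1],[[-0.2,0,0],0,1],[[-0.3,0,0],0,1]]'>/dev/null;python3 rd.py
python3 -m jog '[[[-0.1,0,0],0,1]]'>/dev/null;python3 rd.py
python3 -m jog '[[[-0.1,0,0],0,1]]'>/dev/null;python3 rd.py
python3 -m jog '[[[-0.1,0,0],0,1]]'>/dev/null;python3 rd.py
python3 -m jog '[[[-0.1,0,0],0,1]]'>/dev/null;python3 rd.py
```

```text
t11.72 along 0.4738 Fback 6.81 Fside 0.66 Fz 5.71 Mac 1.314 Mal 0.101
t12.10 along 0.4768 Fback 5.98 Fside 0.29 Fz 5.79 Mac 1.275 Mal 0.099
t12.22 along 0.4779 Fback 7.70 Fside 0.15 Fz 4.72 Mac 1.332 Mal 0.115
t12.35 along 0.4788 Fback 7.29 Fside 0.40 Fz 5.69 Mac 1.293 Mal 0.061
t12.47 along 0.4798 Fback 6.42 Fside 0.32 Fz 5.79 Mac 1.312 Mal 0.048
t12.60 along 0.4809 Fback 6.66 Fside 1.21 Fz 6.03 Mac 1.356 Mal 0.114
```

```bash

python3 -m jog '[[[-0.1,0,0],0,1]]'>/dev/null;python3 rd.py
python3 -m jog '[[[-0.1,0,0],0,1]]'>/dev/null;python3 rd.py
python3 -m jog '[[[-0.1,0,0],0,1]]'>/dev/null;python3 rd.py
```

```text
t12.72 along 0.4818 Fback 7.02 Fside -0.43 Fz 5.33 Mac 1.276 Mal 0.080
t12.85 along 0.4828 Fback 7.46 Fside 0.97 Fz 5.17 Mac 1.283 Mal 0.052
t12.97 along 0.4838 Fback 6.55 Fside -0.07 Fz 4.44 Mac 1.330 Mal 0.112
```

```bash

python3 -m jog '[[[-0.1,0,0],0,1]]'>/dev/null;python3 rd.py
python3 -m jog '[[[-0.1,0,0],0,1]]'>/dev/null;python3 rd.py
python3 -m jog '[[[-0.1,0,0],0,1]]'>/dev/null;python3 rd.py
```

```text
t13.10 along 0.4849 Fback 6.03 Fside 0.79 Fz 5.32 Mac 1.323 Mal 0.033
t13.22 along 0.4859 Fback 6.91 Fside -0.38 Fz 5.56 Mac 1.354 Mal 0.103
t13.35 along 0.4869 Fback 6.64 Fside -0.99 Fz 4.91 Mac 1.331 Mal 0.079
```

```bash

python3 -m jog '[[[-0.1,0,0],0,1]]'>/dev/null;python3 rd.py
python3 -m jog '[[[-0.1,0,0],0,1]]'>/dev/null;python3 rd.py
```

```text
t13.47 along 0.4879 Fback 6.35 Fside 1.09 Fz 5.36 Mac 1.365 Mal 0.077
t13.60 along 0.4889 Fback 7.15 Fside -0.08 Fz 4.89 Mac 1.298 Mal 0.067
```

```bash

python3 -m jog '[[[-0.1,0,0],0,1]]'>/dev/null;python3 rd.py
python3 -m jog '[[[-0.1,0,0],0,1]]'>/dev/null;python3 rd.py
```

```text
t13.72 along 0.4899 Fback 6.71 Fside -0.07 Fz 4.82 Mac 1.411 Mal 0.085
t13.85 along 0.4907 Fback 7.33 Fside 0.18 Fz 7.23 Mac 1.570 Mal 0.082
```

```bash

python3 -m jog '[[[-0.1,0,0],0,1]]'>/dev/null;python3 rd.py
python3 -m jog '[[[-0.1,0,0],0,1]]'>/dev/null;python3 rd.py
```

```text
t13.97 along 0.4915 Fback 9.15 Fside 0.98 Fz 6.63 Mac 1.696 Mal 0.087
t14.10 along 0.4923 Fback 9.33 Fside -0.21 Fz 6.89 Mac 1.874 Mal 0.041
```

```bash

python3 -m jog '[[[1.0,0,0],0,1],[[2.0,0,0],0,1],[[3,-2,0],0,1],[[3,-6,0],0,1],[[3,-8,0],0,1],[[3,-8,0],0,1],[[3,-8,0],0,1]]';python3 rd.py; python3 - <<'E'
from h import *
o=get_obs();print(o["joints"].round(2))
M=R.from_rotvec(o["orientation"]).as_matrix()
d=np.array([.6417,.072,o["tcp_pos"][2]])-o["tcp_pos"];print((M.T@d*100).round(2))
T=grab_frame("top");S=grab_frame("scene")
cv2.imwrite("pics/s5.png",cv2.resize(S["image"][120:275,240:380],None,fx=3.8,fy=3.8,interpolation=cv2.INTER_CUBIC))
cv2.imwrite("pics/t5.png",cv2.resize(T["image"][125:245,255:400],None,fx=5,fy=5,interpolation=cv2.INTER_CUBIC))
E
```

```text
clock: 14.98
tcp_pos: [0.4584, -0.0706, 0.319]
orientation: [-0.15, -2.148, 2.148]
contact_force: [-0.7, -0.0, -1.0]
grip_width: -0.0001
t14.97 along 0.4638 Fback 0.65 Fside -0.10 Fz -0.96 Mac 0.007 Mal -0.033
[ 0.21  0.26 -0.22  2.12  0.08  0.78 -1.77]
[-1.616e+01 -1.000e-02 -1.669e+01]
```

View pics/s5.png

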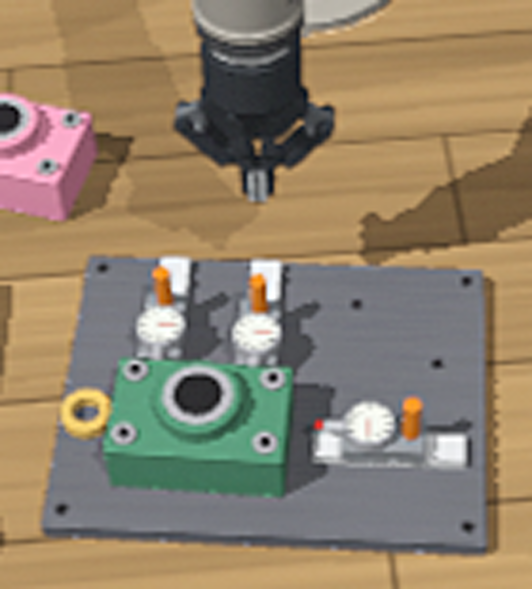

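View pics/t5.png

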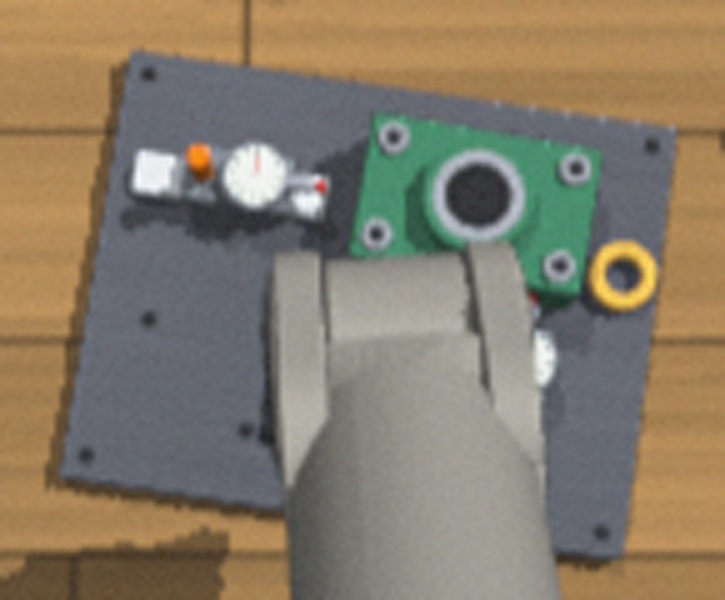

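Left gauge is set too: its dial is at crop (257,332) and the casting is where it was. Next is the end gauge, turning by -π/2 to keep joint 7 in range.

```bash

python3 -m jog '[[[-16.2,0,-16.7],-1.571,1],[[-16.2,0,-16.7],-1.571,1],[[-16.2,0,-16.7],-1.571,1],[[-16.2,0,-16.7],-1.571,1],[[-16.2,0,-16.7],-1.571,1],[[-16.2,0,-16.7],-1.571,1],[[-16.2,0,-16.7],-1.571,1],[[-16.2,0,-16.7],-1.571,1],[[-16.2,0,-16.7],-1.571,1],[[-16.2,0,-16.7],-1.571,1]]'
python3 -m jog '[[[0,0,0],0,1],[[0,0,0],0,1],[[0,0,0],0,1]]'; python3 - <<'E'
from h import *
o=get_obs();print(R.from_rotvec(o["orientation"]).as_matrix().round(3),o["joints"].round(2))
for n,(x0,y0,x1,y1) in {"top":(255,125,400,245),"scene":(270,130,410,275)}.items():
    f=grab_frame(n);im=f["image"]
    cv2.imwrite(f"pics/{n}_c6.png",cv2.resize(im[y0:y1,x0:x1],None,fx=4,fy=4,interpolation=cv2.INTER_CUBIC))
    print(proj(f,o["tcp_pos"]-[0,0,.1734]))
E
```

```text
clock: 16.32
tcp_pos: [0.6424, 0.0719, 0.3183]
orientation: [-1.141, 1.314, -1.311]
contact_force: [-0.3, -0.5, -0.4]
grip_width: -0.0005
clock: 16.7
tcp_pos: [0.6426, 0.0722, 0.3197]
orientation: [-1.14, 1.312, -1.312]
contact_force: [-0.3, -0.1, -1.0]
grip_width: 0.0002
[[-0.14  0.    0.99]
 [-0.99 -0.   -0.14]
 [ 0.   -1.    0.  ]] [ 0.19  0.58 -0.57  1.67  0.36  0.99 -0.64]
[278.04381047 148.90401719]
[362.40211708 215.3899078 ]
```

View pics/top_c6.png

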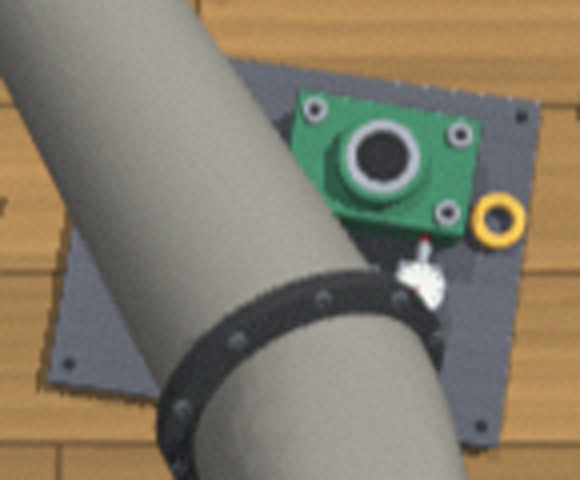

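View pics/scene_c6.png

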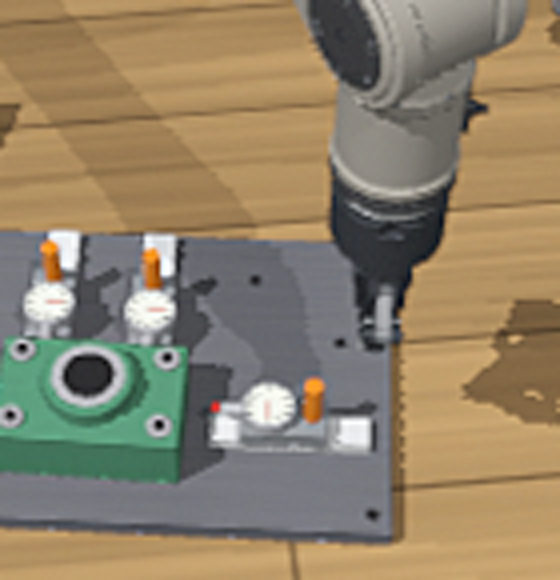

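```bash

python3 -m jog '[[[0,4,0],0,1],[[0,7,0],0,1],[[0,8,0],0,1],[[0,8,0],0,1],[[0,8,0],0,1],[[0,8,0],0,1]]';python3 rd.py -1.712; python3 - <<'E'
from h import *
for n,(x0,y0,x1,y1) in {"scene":(270,130,410,275)}.items():
    f=grab_frame(n);im=f["image"]
    cv2.imwrite(f"pics/{n}_c7.png",cv2.resize(im[y0:y1,x0:x1],None,fx=4,fy=4,interpolation=cv2.INTER_CUBIC))
E
```

```text
clock: 17.55
tcp_pos: [0.6431, 0.0723, 0.241]
orientation: [-1.138, 1.31, -1.312]
contact_force: [0.1, 0.6, -0.2]
grip_width: -0.0003
t17.55 along -0.1621 Fback 0.63 Fside 0.02 Fz -0.17 Mac -0.018 Mal -0.039
```

View pics/scene_c7.png

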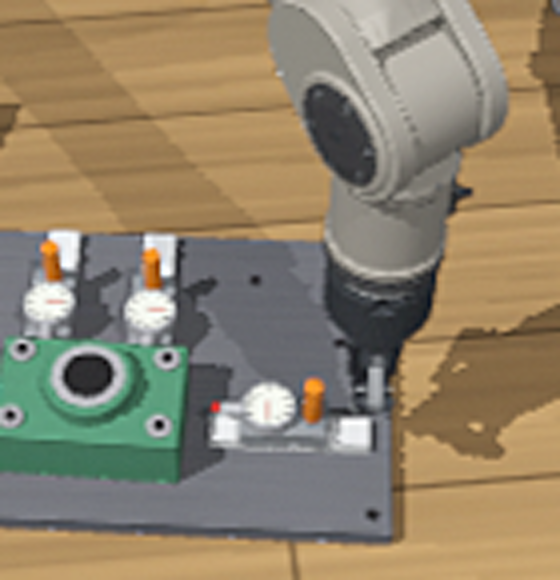

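```bash

python3 -m jog '[[[0.5,0,0],0,1],[[1.0,0,0],0,1],[[1.4,0,0],0,1],[[1.5,0,0],0,1],[[1.6,0,0],0,1],[[1.7,0,0],0,1]]'>/dev/null;python3 rd.py -1.712
python3 -m jog '[[[0.1,0,0],0,1],[[0.2,0,0],0,1],[[0.3,0,0],0,1]]'>/dev/null;python3 rd.py -1.712
python3 -m jog '[[[0.1,0,0],0,1],[[0.2,0,0],0,1],[[0.3,0,0],0,1]]'>/dev/null;python3 rd.py -1.712
python3 -m jog '[[[0.1,0,0],0,1],[[0.2,0,0],0,1],[[0.3,0,0],0,1]]'>/dev/null;python3 rd.py -1.712
python3 -m jog '[[[0.1,0,0],0,1],[[0.2,0,0],0,1],[[0.3,0,0],0,1]]'>/dev/null;python3 rd.py -1.712
```

```text
t18.35 along -0.1450 Fback -0.00 Fside 0.48 Fz 0.45 Mac 0.027 Mal 0.005
t18.73 along -0.1418 Fback -0.29 Fside 0.16 Fz -0.67 Mac -0.005 Mal 0.005
t19.10 along -0.1404 Fback 5.58 Fside 0.76 Fz -3.15 Mac 1.305 Mal 0.184
t19.48 along -0.1378 Fback 6.11 Fside 0.26 Fz -3.06 Mac 1.281 Mal 0.201
t19.85 along -0.1348 Fback 5.66 Fside 2.23 Fz -3.31 Mac 1.325 Mal 0.196
```

```bash

python3 -m jog '[[[0.1,0,0],0,1],[[0.2,0,0],0,1],[[0.3,0,0],0,1]]'>/dev/null;python3 rd.py -1.712
python3 -m jog '[[[0.1,0,0],0,1],[[0.2,0,0],0,1],[[0.3,0,0],0,1]]'>/dev/null;python3 rd.py -1.712
python3 -m jog '[[[0.1,0,0],0,1]]'>/dev/null;python3 rd.py -1.712
python3 -m jog '[[[0.1,0,0],0,1]]'>/dev/null;python3 rd.py -1.712
python3 -m jog '[[[0.1,0,0],0,1]]'>/dev/null;python3 rd.py -1.712
python3 -m jog '[[[0.1,0,0],0,1]]'>/dev/null;python3 rd.py -1.712
```

```text
t20.23 along -0.1318 Fback 6.47 Fside 0.79 Fz -3.19 Mac 1.290 Mal 0.189
t20.60 along -0.1288 Fback 5.71 Fside 0.93 Fz -3.16 Mac 1.308 Mal 0.151
t20.73 along -0.1278 Fback 6.96 Fside 0.95 Fz -2.57 Mac 1.305 Mal 0.195
t20.85 along -0.1268 Fback 6.46 Fside 0.93 Fz -1.81 Mac 1.299 Mal 0.086
t20.98 along -0.1258 Fback 6.58 Fside 1.39 Fz -2.06 Mac 1.322 Mal 0.164
t21.10 along -0.1248 Fback 6.39 Fside 1.41 Fz -2.93 Mac 1.266 Mal 0.145
```

```bash

python3 -m jog '[[[0.1,0,0],0,1]]'>/dev/null;python3 rd.py -1.712
python3 -m jog '[[[0.1,0,0],0,1]]'>/dev/null;python3 rd.py -1.712
```

```text
t21.23 along -0.1238 Fback 6.11 Fside 0.31 Fz -2.74 Mac 1.299 Mal 0.142
t21.35 along -0.1228 Fback 5.83 Fside 0.29 Fz -2.30 Mac 1.335 Mal 0.138
```

```bash

python3 -m jog '[[[0.1,0,0],0,1]]'>/dev/null;python3 rd.py -1.712
python3 -m jog '[[[0.1,0,0],0,1]]'>/dev/null;python3 rd.py -1.712
```

```text
t21.48 along -0.1218 Fback 5.99 Fside 0.34 Fz -3.17 Mac 1.321 Mal 0.089
t21.60 along -0.1208 Fback 5.92 Fside 0.79 Fz -3.02 Mac 1.332 Mal 0.091
```

```bash

python3 -m jog '[[[0.1,0,0],0,1]]'>/dev/null;python3 rd.py -1.712
python3 -m jog '[[[0.1,0,0],0,1]]'>/dev/null;python3 rd.py -1.712
```

```text
t21.73 along -0.1198 Fback 6.35 Fside 0.22 Fz -1.83 Mac 1.311 Mal 0.130
t21.85 along -0.1190 Fback 7.32 Fside 0.91 Fz -2.70 Mac 1.530 Mal 0.160
```

```bash

python3 -m jog '[[[0.1,0,0],0,1]]'>/dev/null;python3 rd.py -1.712
python3 -m jog '[[[0.1,0,0],0,1]]'>/dev/null;python3 rd.py -1.712
```

```text
t21.98 along -0.1182 Fback 7.72 Fside 0.04 Fz -3.52 Mac 1.607 Mal 0.129
t22.10 along -0.1176 Fback 8.92 Fside -0.29 Fz -3.57 Mac 1.730 Mal 0.195
```

```bash

python3 -m jog '[[[0.06,0,0],0,1]]'>/dev/null;python3 rd.py -1.712
```

```text
t22.23 along -0.1171 Fback 9.39 Fside 0.56 Fz -3.51 Mac 1.859 Mal 0.191
```

```bash

python3 -m jog '[[[-1,0,0],0,1],[[-2,0,0],0,1],[[-3,-2,0],0,1],[[-3,-6,0],0,1],[[-3,-12,0],0,1],[[-6,-16,0],0,1],[[-10,-16,0],0,1],[[-14,-16,0],0,1],[[-14,-16,0],0,1],[[-14,-16,0],0,1]]'
python3 rd.py -1.712; python3 - <<'E'
from h import *
for n,(x0,y0,x1,y1) in {"top":(255,125,400,245),"scene":(240,175,380,275)}.items():
    f=grab_frame(n);im=f["image"]
    old=cv2.imread(f"pics/{n}0.png")
    a,b=[cv2.resize(i[y0:y1,x0:x1],None,fx=2.8 if n=="top" else 2.8,fy=2.8,interpolation=cv2.INTER_CUBIC) for i in(old,im)]
    cv2.imwrite(f"pics/{n}_end.png",np.hstack([a,b])[:,:800])
    for nm,i in(("old",old),("new",im)):
        H,S,V=cv2.split(cv2.cvtColor(i,cv2.COLOR_BGR2HSV))
        k,l,s,c=cv2.connectedComponentsWithStats(((H>65)&(H<90)&(S>80)).astype(np.uint8))
        for j in range(1,k):
            if s[j,4]>600 and x0<c[j,0]<x1 and y0<c[j,1]<y1: print(n,nm,c[j].round(2),s[j])
E
```

```text
clock: 23.48
tcp_pos: [0.6555, 0.1635, 0.4006]
orientation: [-1.14, 1.311, -1.312]
contact_force: [0.3, -0.1, 0.5]
grip_width: -0.0003
t23.48 along -0.2542 Fback -0.11 Fside 0.27 Fz 0.47 Mac -0.059 Mal 0.042
top old [349.22 167.67] [ 325  148   50   39 1043]
top new [349.18 167.31] [ 325  148   50   38 1025]
scene old [292.25 234.5 ] [ 267  214   50   37 1181]
scene new [292.27 234.41] [ 267  214   50   37 1184]
```

View pics/top_end.png

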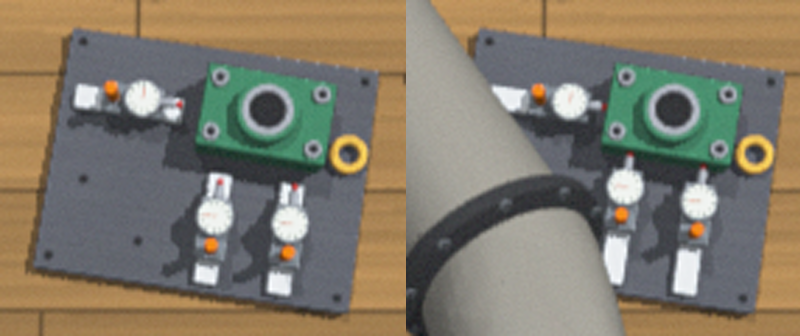

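View pics/scene_end.png

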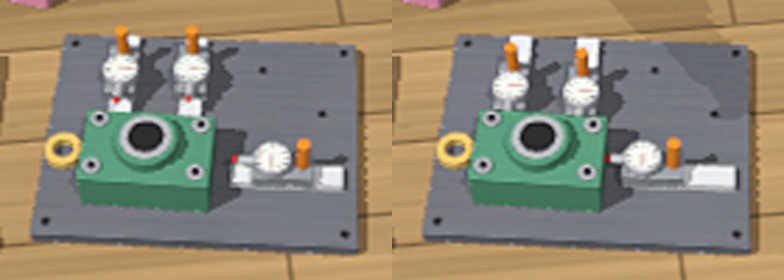

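All three balls bear on the casting. Its blob has moved 0.1 px or less in the scene view, and the 0.36 px change in the top view is from the shadow of the red balls. The ring has not moved. The arm is well clear, and its force reading is about zero.

```bash
python3 -c "
from bench import *
hand_in();print(get_obs()['clock'])"
```

```text
the job is handed in; nothing more can be done
the job is handed in; nothing more can be done
```

All three dial gauges are touched off on the green casting at roughly 3 N each. I set the right and left side gauges first, then the end gauge. I pushed each post from behind with the shut fingers until the push force had risen about 3 N above that gauge's sliding drag. The job was handed in at about 23.6 s.

| Gauge | Drag (N) | Wrist-moment rise (N m) | Plunger travel after touch (mm) | Estimated plunger force (N) |
|---|---|---|---|---|
| Right | about 5.9 | 0.50 | about 2.9 | 2.7–3.5 |
| Left | about 6.8 | 0.55 | about 2.9 | 3.0–3.4 |
| End | about 6.2 | 0.55 | about 2.8 | 2.9–3.4 |

- **Accuracy:** The plunger forces are estimates. The direct force readings were noisy by about 0.5 N, so I relied on the wrist moment and the travel. These two differ by up to about 0.8 N, and I did not push any gauge again to confirm.
- **Casting and surroundings:** In the last pictures all three red balls touch the casting. It moved 0.1 px or less in the scene view. The top view showed a 0.4 px change, which I put down to a shadow or the balls at its edge. The ring and plate look unmoved; I did not compare the other bystanders.
- **Robot:** It stood clear of everything at hand-in, with its force reading near zero.

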